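# Feel the bottom of a ceramic cup with a magnet wand

### The arm

A 6-joint arm with a two-finger parallel gripper is mounted at the origin on the work surface. World frame = base frame: x ahead of the robot, y to its left, z up, the work surface at z = 0. Lengths are in m, angles in rad, forces in N, time in s.
With the tool pointing down it reaches from about 0.35 to 0.975 m from the base axis. Payload 4.9 kg.
Tool frame: the origin (TCP) lies at the very end of the fingers, on their centre line; the grasp point (between the pads) lies 19 mm behind it; z points along the fingers, y is the line along which they close (so a half turn about z gives the same grasp; the last joint's range is limited). The gripper opens to 85 mm and grips with 20 to 120 N. Pads are 22 mm wide; open, the fingers measure 114 mm over their backs; the gripper's body (76 mm by 85 mm) begins 54 mm behind the grasp point. The pads swing forward as they close: fully open they stand 13 mm farther back than shut.
Start: joints at [1.083, 0.053, 1.613, -0, 1.476, -0.119], TCP at [0.225, 0.583, 0.231] pointing down, gripper open.
Joint ranges: [-3.01, 3.01], [-1.01, 2.22], [0.06, 2.58], [-1.02, 4.17], [0.09, 2.62], [-3.14, 3.14]. Speed limits (rad/s): [2.57, 2.57, 3.14, 3.14, 3.14, 3.14].

### API

Orientations are given as a unit quaternion [w, x, y, z].
In Python, from plant import monitor, vision, manip gives the robot as it stands. The module is installed in compiled form; this text tells all that it offers.
- The arm moves only by the tool arm_command, never from a script. Its argument "rows" is a list of rows, each a list of 3 entries, a list of its own where there are three numbers: the finger opening in mm, from 0 to 85.4, then the shift along the world's x, y, z in units of 30 cm (1.0 is 30 cm), then the turn, a rotation vector about the world's x, y, z in units of pi/2 rad (1.0 is pi/2 rad). In form: [[claw, [x, y, z], [wx, wy, wz]], ...]. A call has 1 to 12 rows; each row is the pose to reach, as a shift and turn from the pose commanded when the call began; what a row does not reach only later rows make up. A row lasts 1/12 s, in which the tool goes at most 41.7 mm and 7.16 degrees, less where a joint would pass 70% of its speed; a pose out of reach is approached as far as the arm can. A call with a number of a shift or a turn outside -1 to 1 is refused whole. A call with a gripper value outside its range is refused whole. The fingers move at their own pace and stop on an object; the grip force is fixed at half the most. Time passes only in rows, so rows that repeat a pose let the fingers close. It gives the time, the measured TCP pose, the force, the opening and the grip force at its end, in the units of the state.
- monitor.state(): the state, without advancing time (a new reading comes with each control period).
- vision.grab_frame(name): name is "scene" or "side" or "wrist"; returns a dict with "color" (400x640x3 uint8, red, green, blue), "z_map" (400x640 float32, m along the optical axis (not along the pixel's ray), 0 where there is no reading), "mtx" (3x3 intrinsics, pixels), "R" (3x3) and "t" (3): a world point X has camera coordinates R X + t. Camera axes: x right, y down, z forward; pixel columns grow to the right and rows downward; lengths in m; the calibration is good to about 2 mm. A picture is of the moment at which its call begins.
- manip.job_done(): hands the job in; it is judged then, once.
The state is a dict: "time": time; "joint_pos": joint angles; "joint_vel": joint speeds; "joint_efforts": joint torques, N m; "tool_pos": TCP position; "tool_rot": TCP orientation; "contact_force": force on the tool from outside, world axes, zero at the start; "ft_torque": the same for the moment, N m; "gripper_width": opening from 0.0 (shut) to 1.0 (fully open); "grasp_force": force on a finger pad.
Only numpy, scipy, OpenCV 4.12 (cv2) and the standard library are available. Lean on these libraries where they do the work, as an engineer would, in place of code of your own. Each camera call takes 0.05 s, during which the arm holds its last target. There are 200 camera calls.

### The job

The battery magnet wand has been pushed handle-first under the little wooden riser: draw it out and lay it on the cork mat, letting go of it there. Then take it again by its handle and touch its round magnet tip to the inside bottom of the ceramic cup for about a quarter of a second, as one feels for a dropped battery. Be gentle: the cup chips if the wand presses it with more than 15 newtons or the gripper knocks it, so leave it standing where it is; finally lay the wand back on the mat, and leave the charging case, glass dish and drawer box where they are.

Things in the scene. Friction and masses are not known exactly. Their poses are not given: they have to be found in the camera images.
- wand: steel magnet wand, 180 mm long, 90 g; origin under its middle; x runs from handle to magnet tip, axis 9 mm above the underside. Handle: square bar 18 x 18 mm, x = -90 to 0 mm; shaft: 10 mm diameter, x = 0 to 64; dark magnet head: 18 mm diameter, x = 64 to 90, half-ball end. At the start the handle is under the riser, shaft and head stick out towards the robot
- wand_tip (a point): centre of the ball nose (radius 9 mm) of the wand's magnet head, on the axis, 81 mm from the wand's middle; it is 9 mm above a surface that the nose touches
- wand_grip (a point): middle of the wand's handle, on the axis, 45 mm from the wand's middle
- wand_shaft (a point): point on the axis of the wand's bare shaft, 40 mm from the wand's middle towards the tip
- wand_mid (a point): middle of the wand, on its axis
- cup: thin mint-green ceramic cup without a handle, loose, about 220 g, 65 mm high, rim 90 mm outer diameter, walls 4 mm, slightly narrower at the foot; origin at the centre of its underside, z up
- cup_in (a point): centre of the cup's inner floor
- cup_rim (a point): centre of the cup's mouth, at rim height
- mat: flat cork mat fixed on the table, 240 mm (its x) by 130 mm (its y), 4 mm thick; origin at the centre of its underside
- riser: fixed low wooden riser, a bridge 120 mm deep (its x), 170 mm wide (its y), 48 mm high: a 12 mm board on two 12 mm side walls, open 36 mm high at front (-x, towards the robot) and back; origin at the centre of its footprint. It carries the charging case
- case: bronze-coloured plastic charging case with closed flap, 60 x 90 x 32 mm, loose, standing on the rear half of the riser; origin under its centre
- dish: glass paperweight dish, 100 mm diameter, 32 mm high, loose, beyond the work; origin under its centre
- drawer_box: small wooden box with a drawer front, 100 x 130 x 65 mm, loose, beyond the work; origin under its centre
Mind the look-alikes: they are no part of the job. Of the things that look like the cup, take the one that is farthest to the robot's left at the start.

How it is judged:
By the outcome, as a careful person would: the job done as asked, in the order asked, and still so for the second after the job is handed in, with the robot touching nothing.
It also fails if it takes over 64 s, if anything falls off the work surface, if the arm or the gripper's body presses on something with over 40 N, if the wrist force passes 120 N, or if a joint passes its speed limit or range.

## Working session

There is one attempt and no reset: what is moved stays moved. The work goes in short steps, Python scripts to look and compute and a tool call to move; the robot and the scene stay as the last step left them, time stands still between calls to the robot, and variables do not carry over. Pictures are saved under pics/ and viewed, at most 10 in all, crops included, and the job is handed in when it is done.

Besides the shell and the picture viewer there is one more tool, called after "Call:" as name(argument=value, ...), one argument or row to a line, values as JSON. arm_command: Moves the arm, as the interface text tells. Shifts and turns lie within -1 to 1; 1 stands for 30 cm of shift or pi/2 rad of turn. Its arguments: {"type":"object","properties":{"rows":{"type":"array"}},"required":["rows"]}

```bash
mkdir -p pics; cat > h.py <<'E'
import numpy as np, cv2
from plant import monitor, vision, manip
def grab(n,save=None):
    f=vision.grab_frame(n)
    if save: cv2.imwrite(f'pics/{save}.png',f['color'][:,:,::-1])
    return f
def pts(f):
    z=f['z_map'];K=f['mtx'];v,u=np.mgrid[:z.shape[0],:z.shape[1]]
    c=np.stack([(u-K[0,2])/K[0,0]*z,(v-K[1,2])/K[1,1]*z,z],-1)
    return (c-f['t'])@f['R']   # world
def ray(f,u,v,h):
    d=f['R'].T@np.linalg.solve(f['mtx'],[u,v,1.]);o=-f['R'].T@f['t']
    return o+d*(h-o[2])/d[2]
E
python3 - <<'E'
from h import *
for n in ['scene','side','wrist']:
    f=grab(n,n+'0'); np.savez(n+'0.npz',**f); print(n,-f['R'].T@f['t'],f['R'][2])
print(monitor.state())
a=[cv2.imread(f'pics/{n}0.png') for n in ['side','wrist']]
E
```

```text
scene [1.05619763 0.42206135 0.74755948] [-0.55556245 -0.44746285 -0.7008048 ]
side [0.27167993 0.47975514 0.72523975] [ 0.33376815 -0.57616693 -0.74607673]
wrist [0.14579157 0.61422793 0.37231297] [ 0.30495133 -0.1186039  -0.94495386]
{'time': 0.15, 'joint_pos': array([ 1.08299909e+00,  5.32493344e-02,  1.61398036e+00,  6.02915328e-06,
        1.47600084e+00, -1.19036947e-01]), 'joint_vel': array([ 3.55574755e-05, -3.12908978e-03, -3.75717399e-03, -7.33251601e-04,
        2.61908437e-03, -7.97698739e-04]), 'joint_efforts': array([ 7.60220119e-04, -3.94237483e+01, -3.70725524e+01, -1.37687111e-04,
        4.56959970e-03, -1.33039188e-05]), 'tool_pos': array([0.22507668, 0.58254331, 0.23031703]), 'tool_rot': array([-2.47548567e-04,  1.83337440e-01,  9.83049700e-01, -7.80633618e-04]), 'contact_force': array([-0.3708876 ,  0.46583704,  0.31300835]), 'ft_torque': array([-0.02777488, -0.05443097, -0.04065049]), 'grasp_force': 0.0, 'gripper_width': 1.005303252512662}
```

View pics/scene0.png

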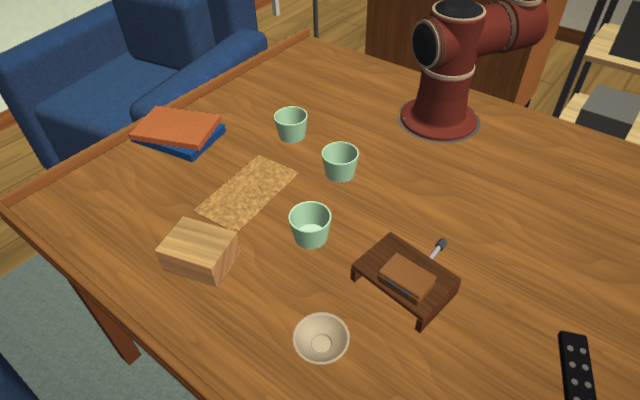

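View pics/side0.png

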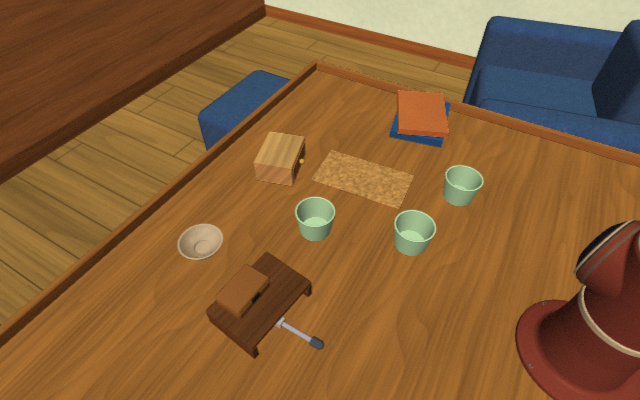

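The scene view shows three mint cups (scene px (291,123), (340,160), (310,224)), the mat at (247,192), the riser at (407,278) and the wand head at (441,243). The side view shows the same things, with the wand at (300,333). Next I measure them.

```bash
python3 - <<'E'
from h import *
for n in ['scene','side']:
    f=dict(np.load(n+'0.npz')); P=pts(f); f['z_map'].min()
    hsv=cv2.cvtColor(f['color'],cv2.COLOR_RGB2HSV)
    ok=f['z_map']>0
    m=cv2.inRange(hsv,(50,30,60),(90,255,255))
    k,l,s,c=cv2.connectedComponentsWithStats(m)
    for i in range(1,k):
        if s[i,4]>300:
            q=P[(l==i)&ok]; top=q[q[:,2]>0.061]
            (cx,cy),r=cv2.minEnclosingCircle(top[:,:2].astype(np.float32))
            print(n,'cup',c[i],q[:,2].max(),len(top),cx,cy,r, 'floorz',np.percentile(q[:,2],[1,5]))
    # riser top/case/box/dish: by height over region
    for nm,(u,v) in dict(scene=dict(head=(441,243),shaft=(434,253),mat=(247,192),case=(407,275),box=(200,240),dish=(320,340),book=(180,125)),
         side=dict(head=(316,343),shaft=(295,330),mat=(363,178),case=(240,288),box=(280,150),dish=(200,243),book=(422,112)))[n].items():
        print(n,nm,P[v,u].round(4))
    # wand: height-thresholded points near the head
    h=P[{'scene':243,'side':343}[n],{'scene':441,'side':316}[n]]
    sel=ok&(np.hypot(P[...,0]-h[0],P[...,1]-h[1])<0.11)&(P[...,2]>0.005)&(P[...,2]<0.024)
    q=P[sel]; print(n,'wandpts',len(q)); np.save(n+'w.npy',q)
    mm=cv2.inRange(hsv,(12,80,150),(22,255,255))
E
```

```text
scene cup [290.97809419 123.6736035 ] 0.06816829591481131 112 0.31335246562957764 -0.2809182405471802 0.04550323635339737 floorz [0.00513619 0.01058032]
scene cup [339.80214861 160.94897046] 0.06775005158893185 143 0.3612625300884247 -0.0831209197640419 0.045450836420059204 floorz [0.00485374 0.0096971 ]
scene cup [309.87832447 223.73404255] 0.06960491757223973 215 0.5664369463920593 -0.00895495805889368 0.045036859810352325 floorz [0.00350256 0.0056674 ]
scene head [0.4297 0.2294 0.0183]
scene shaft [0.4576 0.229  0.0128]
scene mat [ 0.5504 -0.2167  0.0031]
scene case [0.5856 0.2321 0.0793]
scene box [ 0.7474 -0.1408  0.0646]
scene dish [0.7498 0.161  0.008 ]
scene book [ 0.501  -0.5066  0.0474]
scene wandpts 154
side head [0.4201 0.2301 0.0178]
side shaft [0.4675 0.2274 0.0148]
side mat [ 0.5398 -0.2169  0.0036]
side case [0.581  0.2333 0.0797]
side box [ 0.7458 -0.1423  0.0652]
side dish [0.7642 0.1599 0.0068]
side book [ 0.4961 -0.516   0.0437]
side wandpts 406
```

```bash
python3 - <<'E'
from h import *
for n in ['scene','side']:
    f=dict(np.load(n+'0.npz')); P=pts(f); ok=f['z_map']>0
    # riser top plane & mat
    r=ok&(abs(P[...,2]-0.048)<0.004)
    r=cv2.morphologyEx(r.astype(np.uint8),cv2.MORPH_OPEN,np.ones((3,3)))
    k,l,s,c=cv2.connectedComponentsWithStats(r)
    for i in range(1,k):
        if s[i,4]>150: print(n,'z48',c[i].round(),s[i,4],cv2.minAreaRect(P[l==i][:,:2].astype(np.float32)))
    hsv=cv2.cvtColor(f['color'],cv2.COLOR_RGB2HSV).astype(int)
    u,v={'scene':(247,192),'side':(363,178)}[n]
    d=ok&(abs(P[...,2]-0.004)<0.0016); d=cv2.medianBlur(d.astype(np.uint8),5)
    k,l,s,c=cv2.connectedComponentsWithStats(d); i=l[v,u]
    print(n,'mat',s[i],cv2.minAreaRect(P[l==i][:,:2].astype(np.float32)), hsv[v,u],'tablez',np.median(P[ok&(abs(P[...,2])<.01)][:,2]))
E
```

```text
scene z48 [176. 125.] 1829 ((0.5033729076385498, -0.5252926349639893), (0.14223654568195343, 0.2009923905134201), 21.909225463867188)
scene z48 [407. 271.] 2897 ((0.5571988821029663, 0.21532689034938812), (0.17097912728786469, 0.12189407646656036), 82.53797912597656)
scene mat [ 196  156  101   75 3453] ((0.7941434383392334, 0.015106350183486938), (0.938982367515564, 0.2354811280965805), 43.14244842529297) [ 17 138 168] tablez 0.0005196091071730038
side z48 [414. 109.] 202 ((0.5269079208374023, -0.511756181716919), (0.09865708649158478, 0.06399571895599365), 42.88953399658203)
side z48 [264. 302.] 3486 ((0.5539921522140503, 0.2146224081516266), (0.1705704629421234, 0.11986833065748215), 82.55804443359375)
side mat [ 313  151  100   57 3005] ((0.4751359820365906, 0.10503044724464417), (0.24627241492271423, 0.81645667552948), 11.714478492736816) [ 17 158 184] tablez -0.00010765204197914322
```

```bash
python3 - <<'E'
from h import *
for n in ['scene','side']:
    f=dict(np.load(n+'0.npz')); P=pts(f); ok=f['z_map']>0
    hsv=cv2.cvtColor(f['color'],cv2.COLOR_RGB2HSV)
    u,v={'scene':(310,232),'side':(315,225)}[n]; print(hsv[v,u])
    # target cup top ring by height around the spot
    q=P[ok&(np.hypot(P[...,0]-.566,P[...,1]+.009)<.07)&(P[...,2]>.02)]
    t=q[q[:,2]>.062]; print(n,'cup',cv2.minEnclosingCircle(t[:,:2].astype(np.float32)),t[:,2].max(),cv2.fitEllipse(cv2.convexHull(t[:,:2].astype(np.float32))))
    q=P[ok&(np.hypot(P[...,0]-.566,P[...,1]+.009)<.02)]; print('floor',np.median(q[:,2]))
    # mat: colour low-saturation/bright inside box
    m=(abs(P[...,0]-.55)<.2)&(abs(P[...,1]+.2)<.16)&ok&(P[...,2]>0.0022)&(P[...,2]<.008)
    m=cv2.morphologyEx(cv2.medianBlur(m.astype(np.uint8),5),cv2.MORPH_OPEN,np.ones((7,7)))
    k,l,s,c=cv2.connectedComponentsWithStats(m); i=1+np.argmax(s[1:,4])
    print('mat',cv2.minAreaRect(P[l==i][:,:2].astype(np.float32)),np.median(P[l==i][:,2]))
    w=np.load(n+'w.npy'); w=w[(w[:,0]<.487)&(abs(w[:,1]-.229)<.03)]
    print('wand',w[:,:2].min(0),w[:,:2].max(0),w[:,2].max())
    for a in np.arange(.40,.50,.01):
        b=w[(w[:,0]>=a)&(w[:,0]<a+.01)]
        if len(b): print(round(a,2),len(b),b[:,1].min().round(4),b[:,1].max().round(4),b[:,2].max().round(4))
E
```

```text
[ 54  51 191]
scene cup ((0.5656485557556152, -0.00932240393012762), 0.045766979455947876) 0.06960491757223973 ((0.56610506772995, -0.0095549076795578), (0.08770596981048584, 0.09056280553340912), 117.54133605957031)
floor 0.00584837707417701
mat ((0.792201042175293, 0.01308867335319519), (0.9458050727844238, 0.2307911068201065), 43.444210052490234) 0.004690394482296519
wand [0.41170518 0.21915262] [0.47200088 0.23614222] 0.020482982471462553
0.41 18 0.2214 0.2354 0.0192
0.42 35 0.2192 0.2352 0.0205
0.43 40 0.2192 0.2361 0.0204
0.44 19 0.2225 0.2322 0.0165
0.45 18 0.2232 0.2315 0.0149
0.46 19 0.2231 0.2316 0.0163
0.47 5 0.225 0.2315 0.016
[ 47  61 205]
side cup ((0.5639183521270752, -0.00970594584941864), 0.04548195004463196) 0.06694382611965927 ((0.5634194612503052, -0.010274889878928661), (0.08848437666893005, 0.08958882093429565), 41.858154296875)
floor 0.005304477043578015
mat ((0.4746132791042328, 0.10533636808395386), (0.2460433840751648, 0.8154434561729431), 11.667386054992676) 0.0038290192287706235
wand [0.4068305 0.219086 ] [0.4864214 0.2356787] 0.020184404877292506
0.4 14 0.2218 0.2333 0.0154
0.41 54 0.2199 0.2357 0.0202
0.42 53 0.2191 0.2356 0.0198
0.43 34 0.2194 0.2353 0.0193
0.44 27 0.2215 0.2306 0.0185
0.45 29 0.2217 0.2315 0.015
0.46 28 0.2218 0.2307 0.0151
0.47 28 0.2213 0.2318 0.015
0.48 20 0.2219 0.2308 0.0161
```

```bash
python3 - <<'E'
from h import *
for n in ['scene','side']:
    f=dict(np.load(n+'0.npz')); P=pts(f); ok=f['z_map']>0
    m=(abs(P[...,0]-.55)<.2)&(abs(P[...,1]+.2)<.16)&ok&(P[...,2]>0.0022)&(P[...,2]<.008)
    m=cv2.morphologyEx(cv2.medianBlur(m.astype(np.uint8),5),cv2.MORPH_OPEN,np.ones((7,7)))
    k,l,s,c=cv2.connectedComponentsWithStats(m); i=1+np.argmax(s[1:,4])
    q=P[(l==i)&ok]; q=q[q[:,2]<.01]; R=cv2.minAreaRect(q[:,:2].astype(np.float32))
    print('mat',R,cv2.boxPoints(R).round(3).tolist())
    for nm,c,r,zr in [('box',(.747,-.142),.12,(.058,.07)),('case',(.583,.233),.07,(.07,.09))]:
        q=P[ok&(np.hypot(P[...,0]-c[0],P[...,1]-c[1])<r)&(P[...,2]>zr[0])&(P[...,2]<zr[1])]
        print(nm,cv2.boxPoints(cv2.minAreaRect(q[:,:2].astype(np.float32))).round(3).tolist())
    w=np.load(n+'w.npy'); w=w[(w[:,0]<.487)&(abs(w[:,1]-.228)<.012)&(w[:,2]>.008)]
    print('wand line',cv2.fitLine(w[:,:2].astype(np.float32),cv2.DIST_HUBER,0,.01,.01).ravel(), w[:,0].min())
from scipy.spatial.transform import Rotation as Ro
q=monitor.state()['tool_rot']; print(Ro.from_quat(np.r_[q[1:],q[0]]).as_matrix().round(3))
E
```

```text
mat ((0.5424362421035767, -0.22229579091072083), (0.24760104715824127, 0.13999494910240173), 5.547841548919678) [[0.41200000047683716, -0.16500000655651093], [0.4259999990463257, -0.30399999022483826], [0.671999990940094, -0.2800000011920929], [0.6589999794960022, -0.14100000262260437]]
box [[0.6859999895095825, -0.09799999743700027], [0.7229999899864197, -0.2240000069141388], [0.8209999799728394, -0.19499999284744263], [0.7829999923706055, -0.0689999982714653]]
case [[0.5450000166893005, 0.1860000044107437], [0.6129999756813049, 0.18199999630451202], [0.6179999709129333, 0.2720000147819519], [0.550000011920929, 0.2759999930858612]]
wand line [ 0.9995962  -0.02841695  0.43893692  0.22809342] 0.4117051827499677
mat ((0.5428829193115234, -0.22223219275474548), (0.24113398790359497, 0.1353180706501007), 4.23868465423584) [[0.4180000126361847, -0.164000004529953], [0.42800000309944153, -0.29899999499320984], [0.6679999828338623, -0.2809999883174896], [0.6579999923706055, -0.1459999978542328]]
box [[0.6819999814033508, -0.0989999994635582], [0.722000002861023, -0.22499999403953552], [0.8180000185966492, -0.19599999487400055], [0.7789999842643738, -0.0689999982714653]]
case [[0.5440000295639038, 0.1860000044107437], [0.6100000143051147, 0.18199999630451202], [0.6150000095367432, 0.2720000147819519], [0.5490000247955322, 0.2759999930858612]]
wand line [ 0.9996093  -0.02795114  0.4453887   0.22772108] 0.4068305003766903
[[-0.933  0.36  -0.001]
 [ 0.36   0.933 -0.001]
 [ 0.    -0.002 -1.   ]]
```

Call:
arm_command(
  rows=[
    [85,[0.65,-0.95,-0.2],[0,0,0.2167]],
    [85,[0.65,-0.95,-0.2],[0,0,0.2167]],
    [85,[0.65,-0.95,-0.2],[0,0,0.2167]],
    [85,[0.65,-0.95,-0.2],[0,0,0.2167]],
    [85,[0.65,-0.95,-0.2],[0,0,0.2167]],
    [85,[0.65,-0.95,-0.2],[0,0,0.2167]],
    [85,[0.65,-0.95,-0.2],[0,0,0.2167]],
    [85,[0.65,-0.95,-0.2],[0,0,0.2167]],
    [85,[0.65,-0.95,-0.2],[0,0,0.2167]],
    [85,[0.65,-0.95,-0.2],[0,0,0.2167]],
    [85,[0.65,-0.95,-0.2],[0,0,0.2167]],
    [85,[0.65,-0.95,-0.2],[0,0,0.2167]],
  ],
)

```text
time: 1.15
tool_pos: [0.42, 0.2985, 0.1714]
tool_rot: [-0.0, 0.014, 1.0, 0.0]
contact_force: [-0.4, -0.9, -0.3]
gripper_width: 1.0
grasp_force: 0.0
```

Call:
arm_command(
  rows=[
    [45,[0.1233,-0.2373,-0.3],[0,0,0]],
    [45,[0.1233,-0.2373,-0.3],[0,0,0]],
    [45,[0.1233,-0.2373,-0.3],[0,0,0]],
    [45,[0.1233,-0.2373,-0.37],[0,0,0]],
    [45,[0.1233,-0.2373,-0.37],[0,0,0]],
    [45,[0.1233,-0.2373,-0.37],[0,0,0]],
    [45,[0.1233,-0.2373,-0.37],[0,0,0]],
  ],
)

```text
time: 1.73
tool_pos: [0.4579, 0.2283, 0.062]
tool_rot: [0.001, 0.013, 1.0, 0.001]
contact_force: [0.2, 1.5, 0.8]
gripper_width: 0.525
grasp_force: 0.0
```

```bash
python3 - <<'E'
from h import *
s=monitor.state(); print(s['tool_pos'],s['tool_rot'],s['gripper_width'],s['joint_pos'])
f=grab('wrist','w1'); P=pts(f); ok=f['z_map']>0
w=P[ok&(P[...,0]>.38)&(P[...,0]<.487)&(abs(P[...,1]-.228)<.012)&(P[...,2]>.007)&(P[...,2]<.025)]
print(len(w), w.min(0) if len(w) else 0, w.max(0) if len(w) else 0, cv2.fitLine(w[:,:2].astype(np.float32),cv2.DIST_HUBER,0,.01,.01).ravel() if len(w)>5 else 0)
E
```

```text
[0.45787161 0.22834566 0.06196263] [1.08224897e-03 1.31513560e-02 9.99912804e-01 5.05268028e-04] 0.5245993685385644 [ 3.16941978e-01 -4.90538314e-02  2.01371005e+00  2.75762564e-04
  1.17456126e+00 -1.22765699e+00]
1751 [0.40741517 0.21929665 0.00786231] [0.48692114 0.2371883  0.01888736] [ 0.9999309  -0.01175386  0.4395065   0.2281751 ]
```

View pics/w1.png

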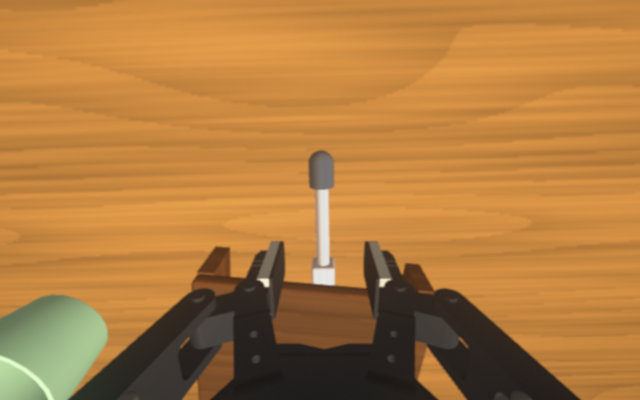

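The wand shaft (px 322,220) lies centred between the fingers. I'll lower and grip it.

Call:
arm_command(
  rows=[
    [45,[0,0,-0.1],[0,0,0]],
    [45,[0,0,-0.188],[0,0,0]],
    [45,[0,0,-0.188],[0,0,0]],
    [45,[0,0,-0.188],[0,0,0]],
    [0,[0,0,-0.188],[0,0,0]],
    [0,[0,0,-0.188],[0,0,0]],
    [0,[0,0,-0.188],[0,0,0]],
    [0,[0,0,-0.188],[0,0,0]],
    [0,[0,0,-0.188],[0,0,0]],
    [0,[0,0,-0.188],[0,0,0]],
  ],
)

```text
time: 2.62
tool_pos: [0.459, 0.2275, 0.0064]
tool_rot: [0.002, 0.014, 1.0, 0.001]
contact_force: [-1.4, -0.2, 6.3]
gripper_width: 0.081
grasp_force: 58.8
```

Call:
arm_command(
  rows=[
    [0,[0,0,0.015],[0,0,0]],
    [0,[-0.03,0,0.02],[0,0,0]],
    [0,[-0.08,0.002,0.02],[0,0,0]],
    [0,[-0.14,0.003,0.02],[0,0,0]],
    [0,[-0.2,0.004,0.02],[0,0,0]],
    [0,[-0.26,0.005,0.02],[0,0,0]],
    [0,[-0.32,0.006,0.02],[0,0,0]],
    [0,[-0.36,0.007,0.02],[0,0,0]],
    [0,[-0.36,0.007,0.02],[0,0,0]],
    [0,[-0.36,0.007,0.02],[0,0,0]],
  ],
)

```text
time: 3.45
tool_pos: [0.3487, 0.2288, 0.0098]
tool_rot: [0.0, 0.014, 1.0, -0.0]
contact_force: [-0.3, 0.2, 0.3]
gripper_width: 0.078
grasp_force: 58.6
```

```bash
python3 - <<'E'
from h import *
s=monitor.state(); print(s['tool_pos'],s['gripper_width'],s['contact_force'])
a=grab('side'); b=grab('wrist')
cv2.imwrite('pics/d1.png',np.hstack([a['color'][200:,150:550],b['color'][::2,120:520][:,:,:]])[:,:,::-1])
E
```

```text
[0.34866018 0.22877881 0.00979013] 0.07828974194975001 [-0.26881546  0.19113437  0.31183312]
```

View pics/d1.png

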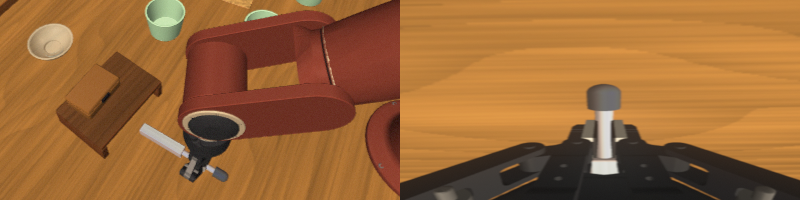

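The wand is out and clear of the riser, held by the shaft. I'll lift it and carry it to the mat.

Call:
arm_command(
  rows=[
    [0,[0,0,0.13],[0,0,0]],
    [0,[0,0,0.26],[0,0,0]],
    [0,[0,0,0.39],[0,0,0]],
    [0,[0.02,-0.05,0.48],[0,0,0.03]],
    [0,[0.06,-0.15,0.48],[0,0,0.061]],
    [0,[0.1,-0.26,0.48],[0,0,0.061]],
    [0,[0.14,-0.38,0.48],[0,0,0.061]],
    [0,[0.18,-0.5,0.48],[0,0,0.061]],
    [0,[0.22,-0.62,0.48],[0,0,0.061]],
    [0,[0.26,-0.74,0.48],[0,0,0.061]],
    [0,[0.3,-0.86,0.48],[0,0,0.061]],
    [0,[0.34,-0.98,0.48],[0,0,0.061]],
  ],
)

```text
time: 4.55
tool_pos: [0.4522, -0.0678, 0.1544]
tool_rot: [0.001, -0.033, 0.999, -0.0]
contact_force: [0.7, -0.2, -1.0]
gripper_width: 0.084
grasp_force: 58.8
```

Call:
arm_command(
  rows=[
    [0,[0.06,-0.18,0],[0,0,0]],
    [0,[0.12,-0.36,0],[0,0,0]],
    [0,[0.174,-0.535,0],[0,0,0]],
    [0,[0.174,-0.535,0],[0,0,0]],
    [0,[0.174,-0.535,0],[0,0,0]],
    [0,[0.174,-0.535,0],[0,0,0]],
  ],
)

```text
time: 5.05
tool_pos: [0.504, -0.2285, 0.1536]
tool_rot: [-0.0, -0.032, 0.999, 0.0]
contact_force: [-0.7, -0.5, -1.5]
gripper_width: 0.077
grasp_force: 58.9
```

```bash
python3 - <<'E'
from h import *
s=monitor.state(); print(s['time'],s['tool_pos'],s['tool_rot'],s['gripper_width'],s['contact_force'])
E
```

```text
5.05 [ 0.50400726 -0.22848208  0.15362318] [-2.77721192e-04 -3.17411705e-02  9.99496072e-01  1.50552000e-04] 0.07691280513122777 [-0.66933458 -0.48252936 -1.5373951 ]
```

Call:
arm_command(
  rows=[
    [0,[0,0,-0.12],[0,0,0]],
    [0,[0,0,-0.24],[0,0,0]],
    [0,[0,0,-0.36],[0,0,0]],
    [0,[0,0,-0.43],[0,0,0]],
    [0,[0,0,-0.455],[0,0,0]],
    [0,[0,0,-0.47],[0,0,0]],
    [0,[0,0,-0.473],[0,0,0]],
    [0,[0,0,-0.473],[0,0,0]],
  ],
)

```text
time: 5.72
tool_pos: [0.5048, -0.226, 0.0137]
tool_rot: [0.001, -0.034, 0.999, -0.001]
contact_force: [1.4, -0.4, 0.1]
gripper_width: 0.084
grasp_force: 58.9
```

Call:
arm_command(
  rows=[
    [0,[0,0,-0.004],[0,0,0]],
    [0,[0,0,-0.006],[0,0,0]],
    [0,[0,0,-0.006],[0,0,0]],
  ],
)

```text
time: 5.97
tool_pos: [0.5043, -0.2261, 0.0114]
tool_rot: [0.001, -0.034, 0.999, -0.001]
contact_force: [-0.9, 0.8, -1.1]
gripper_width: 0.082
grasp_force: 58.9
```

Call:
arm_command(
  rows=[
    [0,[0,0,-0.004],[0,0,0]],
    [45,[0,0,-0.004],[0,0,0]],
    [45,[0,0,-0.004],[0,0,0]],
    [45,[0,0,-0.004],[0,0,0]],
    [45,[0,0,-0.004],[0,0,0]],
    [45,[0,0,0.1],[0,0,0]],
    [45,[0,0,0.2],[0,0,0]],
    [45,[0,0,0.3],[0,0,0]],
    [45,[0,0,0.4],[0,0,0]],
    [45,[0,0,0.4],[0,0,0]],
  ],
)

```text
time: 6.8
tool_pos: [0.5072, -0.2279, 0.1378]
tool_rot: [0.005, -0.034, 0.999, -0.003]
contact_force: [1.5, -0.6, 1.2]
gripper_width: 0.525
grasp_force: 0.0
```

```bash
python3 - <<'E'
from h import *
s=monitor.state(); print(s['time'],s['tool_pos'],s['contact_force'],s['joint_pos'])
b=grab('side'); f=grab('wrist'); P=pts(f); ok=f['z_map']>0
cv2.imwrite('pics/d2.png',np.hstack([b['color'][100:350,150:550],f['color'][100:350,120:520]])[:,:,::-1])
for nm,g in [('w',f),('s',b)]:
    P=pts(g); ok=g['z_map']>0
    w=P[ok&(P[...,0]>.4)&(P[...,0]<.68)&(abs(P[...,1]+.222)<.05)&(P[...,2]>.010)&(P[...,2]<.028)]
    print(nm,len(w), w.min(0), w.max(0), cv2.fitLine(w[:,:2].astype(np.float32),cv2.DIST_HUBER,0,.01,.01).ravel())
    for a in np.arange(.44,.66,.02):
        q=w[(w[:,0]>=a)&(w[:,0]<a+.02)]
        if len(q): print(round(a,2),len(q),q[:,1].min().round(4),q[:,1].max().round(4),q[:,2].max().round(4))
E
```

```text
6.8 [ 0.50722983 -0.2278914   0.13784628] [ 1.4999985  -0.56447095  1.23856463] [-5.56121249e-01 -4.30022614e-02  1.86920758e+00  5.31290871e-05
  1.30289602e+00 -2.19439296e+00]
w 2403 [ 0.45290485 -0.23676927  0.01000192] [ 0.63130038 -0.20800426  0.02372779] [ 0.9975989   0.06925651  0.5391307  -0.22273941]
0.44 131 -0.236 -0.2201 0.0222
0.46 390 -0.2368 -0.2187 0.0229
0.48 203 -0.2318 -0.2208 0.0191
0.5 194 -0.2296 -0.2193 0.0194
0.52 184 -0.2283 -0.2179 0.0198
0.54 353 -0.2309 -0.2123 0.0237
0.56 291 -0.2297 -0.2118 0.0233
0.58 278 -0.2286 -0.2104 0.0237
0.6 249 -0.2274 -0.2087 0.0234
0.62 130 -0.225 -0.208 0.0231
s 411 [ 0.45202733 -0.23616292  0.01000071] [ 0.63139773 -0.2081501   0.02461416] [ 0.99650824  0.0834948   0.54995626 -0.21936032]
0.44 19 -0.2339 -0.222 0.0242
0.46 50 -0.2362 -0.2182 0.0232
0.48 32 -0.2329 -0.2221 0.0201
0.5 29 -0.2287 -0.2195 0.019
0.52 29 -0.2266 -0.2182 0.02
0.54 59 -0.2321 -0.2124 0.0246
0.56 57 -0.2296 -0.2117 0.0234
0.58 56 -0.2296 -0.2095 0.0241
0.6 52 -0.2275 -0.2083 0.0246
0.62 28 -0.2266 -0.2082 0.0244
```

View pics/d2.png

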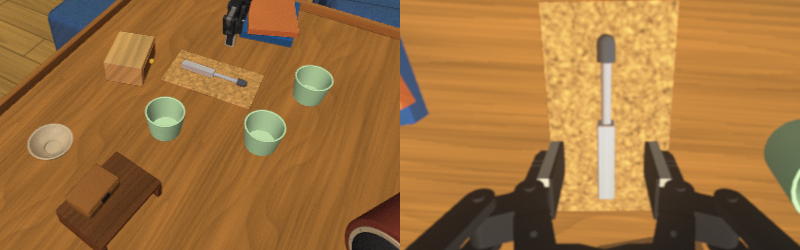

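The wand is lying and released on the mat: head at right px (606,48), handle at (606,160). Next is the handle grasp.

Call:
arm_command(
  rows=[
    [45,[0.1,0.01,0],[0,0,0]],
    [45,[0.2,0.02,-0.05],[0,0,0]],
    [45,[0.267,0.029,-0.15],[0,0,0]],
    [45,[0.267,0.029,-0.25],[0,0,0]],
    [45,[0.267,0.029,-0.267],[0,0,0]],
    [45,[0.267,0.029,-0.267],[0,0,0]],
    [45,[0.267,0.029,-0.267],[0,0,0]],
    [45,[0.267,0.029,-0.267],[0,0,0]],
  ],
)

```text
time: 7.57
tool_pos: [0.5841, -0.2175, 0.0517]
tool_rot: [0.001, -0.033, 0.999, -0.001]
contact_force: [0.2, -0.3, 0.6]
gripper_width: 0.529
grasp_force: 0.0
```

Call:
arm_command(
  rows=[
    [45,[0.01,-0.005,-0.08],[0,0,0]],
    [45,[0.01,-0.005,-0.13],[0,0,0]],
    [45,[0.01,-0.005,-0.147],[0,0,0]],
    [45,[0.01,-0.005,-0.147],[0,0,0]],
    [45,[0.01,-0.005,-0.147],[0,0,0]],
    [0,[0.01,-0.005,-0.147],[0,0,0]],
    [0,[0.01,-0.005,-0.147],[0,0,0]],
    [0,[0.01,-0.005,-0.147],[0,0,0]],
    [0,[0.01,-0.005,-0.147],[0,0,0]],
    [0,[0.01,-0.005,-0.147],[0,0,0]],
  ],
)

```text
time: 8.4
tool_pos: [0.5876, -0.219, 0.0075]
tool_rot: [0.001, -0.034, 0.999, -0.001]
contact_force: [-0.3, 0.1, 5.3]
gripper_width: 0.192
grasp_force: 61.7
```

Call:
arm_command(
  rows=[
    [0,[0,0,0.1],[0,0,0]],
    [0,[0,0,0.22],[0,0,0]],
    [0,[0,0,0.35],[0,0,0]],
    [0,[0,0,0.48],[0,0,0]],
    [0,[0,0,0.61],[0,0,0]],
    [0,[0,0,0.74],[0,0,0]],
    [0,[0,0,0.87],[0,0,0]],
    [0,[0,0,0.95],[0,0,0]],
    [0,[0,0,0.95],[0,0,0]],
    [0,[0,0,0.95],[0,0,0]],
  ],
)

```text
time: 9.23
tool_pos: [0.5872, -0.2186, 0.2928]
tool_rot: [0.002, -0.034, 0.999, -0.001]
contact_force: [0.6, 0.6, -1.6]
gripper_width: 0.197
grasp_force: 61.0
```

```bash
cat > log.py <<'E'
from h import *
import json
s=monitor.state(); d={k:np.asarray(s[k]).tolist() for k in ['joint_pos','tool_pos','tool_rot','gripper_width']}
open('log.jsonl','a').write(json.dumps(d)+'\n'); print(s['time'],{k:np.round(v,3).tolist() for k,v in d.items()})
E
python3 log.py
```

```text
9.2333 {'joint_pos': [-0.475, 0.025, 1.54, 0.0, 1.574, -2.113], 'tool_pos': [0.587, -0.219, 0.293], 'tool_rot': [0.002, -0.034, 0.999, -0.001], 'gripper_width': 0.197}
```

Call:
arm_command(
  rows=[
    [0,[0,0,0],[0.02,-0.07,0]],
    [0,[0,0,0],[0.02,-0.15,0]],
    [0,[0,0,0],[0.02,-0.22,0]],
    [0,[0,0,0],[0.02,-0.3,0]],
    [0,[0,0,0],[0.02,-0.33,0]],
    [0,[0,0,0],[0.02,-0.33,0]],
    [0,[0,0,0],[0.02,-0.33,0]],
  ],
)

```text
time: 9.82
tool_pos: [0.5852, -0.218, 0.2876]
tool_rot: [0.254, -0.032, 0.967, 0.008]
contact_force: [0.4, -0.2, -1.2]
gripper_width: 0.195
grasp_force: 61.0
```

```bash
python3 log.py
```

```text
9.8167 {'joint_pos': [-0.617, -0.259, 1.868, 0.348, 1.142, -2.337], 'tool_pos': [0.585, -0.218, 0.288], 'tool_rot': [0.254, -0.032, 0.967, 0.008], 'gripper_width': 0.195}
```

```bash
cat > kin.py <<'E'
import numpy as np, json
from scipy.spatial.transform import Rotation as Ro
from scipy.optimize import least_squares
def fk(q,p):
    h,a,b,d,e,L,sx,c6,w=p
    R1=Ro.from_euler('z',q[0]); R2=R1*Ro.from_euler('y',q[1]); R3=R2*Ro.from_euler('y',q[2])
    R4=R3*Ro.from_euler('z',q[3]); R5=R4*Ro.from_euler('y',q[4]); R6=R5*Ro.from_euler('z',q[5]+c6)
    x=np.array([0,0,h])+R1.apply([sx,d,0])+R2.apply([0,0,a])+R3.apply([e,0,b])+R4.apply([0,w,0])+R6.apply([0,0,L])
    return x,R6
E
python3 - <<'E'
from kin import *
D=[json.loads(l) for l in open('log.jsonl')]
D+= [dict(joint_pos=[1.08299909,.0532493344,1.61398036,0,1.47600084,-.119036947],tool_pos=[0.22507668,0.58254331,0.23031703],tool_rot=[-2.47548567e-04,.18333744,.9830497,-7.8e-4]),
 dict(joint_pos=[.316941978,-.0490538,2.01371,.000275,1.17456,-1.227657],tool_pos=[0.45787161,0.22834566,0.06196263],tool_rot=[1.08224897e-03,.01315,.99991,.0005]),
 dict(joint_pos=[-.556121,-.0430023,1.8692,0,1.302896,-2.194393],tool_pos=[0.50722983,-.2278914,.13784628],tool_rot=[.005,-.034,.999,-.003])]
def res(p,full=False):
    o=[]
    for d in D:
        x,R=fk(d['joint_pos'],p); q=d['tool_rot']; Rm=Ro.from_quat([q[1],q[2],q[3],q[0]])
        o+=list(x-d['tool_pos'])+list((R.inv()*Rm).as_rotvec()*.3)
    return np.array(o)
best=None
for c6 in np.arange(0,6.3,1.57):
    r=least_squares(res,[.2,.65,.59,.03,0,.35,0,c6,.03])
    if best is None or r.cost<best.cost: best=r
print(best.cost,best.x.round(4)); print(res(best.x).reshape(-1,6).round(4)); np.save('kin.npy',best.x)
E
```

```text
5.8851059341184584e-08 [ 0.238   0.4264  0.6099  0.0742  0.0957  0.2795 -0.      1.5707  0.    ]
[[ 0.      0.     -0.     -0.     -0.      0.    ]
 [-0.      0.      0.     -0.     -0.      0.    ]
 [-0.      0.     -0.     -0.      0.      0.    ]
 [-0.      0.     -0.      0.      0.      0.    ]
 [-0.     -0.      0.     -0.0003  0.0001 -0.0001]]
```

```bash
cat >> kin.py <<'E'
P=np.load('kin.npy') if __import__('os').path.exists('kin.npy') else None
lo=np.array([-3.01,-1.01,.06,-1.02,.09,-3.14]); hi=np.array([3.01,2.22,2.58,4.17,2.62,3.14])
def ik(x,R,q0):
    def f(q):
        X,RR=fk(q,P); return np.r_[X-x,(RR.inv()*R).as_rotvec()*.3]
    r=least_squares(f,np.clip(q0,lo+1e-3,hi-1e-3),bounds=(lo,hi),xtol=1e-10); return r.x,r.cost
TIP=np.array([.1267,0,-.0055])
def pose(tip,tilt,psi,roll=0):
    """tool z points to azimuth psi, pitched so wand is 'tilt' off vertical"""
    R=Ro.from_euler('z',psi)*Ro.from_euler('y',tilt)*Ro.from_matrix(np.array([[0,0,1],[0,1,0],[-1,0,0]],float))
    # columns: x_t=-Z, z_t=+X(psi)
    return np.asarray(tip)-R.apply(TIP),R
E
python3 - <<'E'
from kin import *
q=np.array(json.loads(open('log.jsonl').readlines()[-1])['joint_pos'])
rng=np.random.default_rng(0); out=[]
for tilt in np.radians([0,10,20]):
  for psi in np.radians(np.arange(-180,180,15)):
    x,R=pose([.565,-.009,.014],tilt,psi)
    for t in range(7):
        q0=q if t==0 else rng.uniform(lo,hi)
        s,c=ik(x,R,q0)
        if c<1e-8:
            X=x-.2795*R.as_matrix()[:,2]
            out.append((np.min(np.r_[s-lo,hi-s]),np.degrees(tilt),np.degrees(psi),s.round(2).tolist(),X.round(3).tolist(),round(np.abs(s-q).max(),2)))
seen=set()
for o in sorted(out,key=lambda o:(o[1],o[2])):
    k=(o[1],o[2],tuple(np.round(o[3],1)))
    if k in seen or o[0]<.1: continue
    seen.add(k); print(round(o[0],2),*o[1:])
E
```

```text
0.14 0.0 -150.0 [0.07, 0.85, 1.22, -0.79, 2.48, 0.9] [0.802, 0.128, 0.141] 3.23
0.19 0.0 -29.999999999999996 [0.16, 0.04, 2.39, 3.96, 1.04, 1.07] [0.328, 0.128, 0.141] 3.62
0.21 0.0 29.999999999999996 [-0.63, 0.05, 2.37, 1.9, 1.3, 2.24] [0.328, -0.146, 0.141] 4.58
0.36 0.0 45.0 [-0.68, 0.18, 2.22, 1.65, 1.5, 2.3] [0.371, -0.203, 0.141] 4.64
0.52 0.0 59.99999999999999 [-0.67, 0.31, 2.06, 1.46, 1.67, 2.34] [0.428, -0.246, 0.141] 4.68
0.69 0.0 75.0 [-0.64, 0.43, 1.89, 1.31, 1.84, 2.36] [0.494, -0.274, 0.141] 4.69
0.61 0.0 90.0 [-0.58, 0.54, 1.72, 1.17, 2.01, 2.36] [0.565, -0.283, 0.141] 4.7
0.45 0.0 105.00000000000001 [-0.51, 0.64, 1.57, 1.04, 2.17, 2.34] [0.636, -0.274, 0.141] 4.68
0.3 0.0 119.99999999999999 [-0.44, 0.73, 1.43, 0.9, 2.32, 2.29] [0.702, -0.246, 0.141] 4.62
0.15 0.0 135.0 [-0.36, 0.8, 1.31, 0.73, 2.47, 2.18] [0.759, -0.203, 0.141] 4.52
0.11 10.0 -180.0 [-0.1, 0.79, 1.23, -0.17, 2.51, 1.41] [0.813, -0.009, 0.186] 3.75
0.17 10.0 -165.0 [-0.02, 0.78, 1.25, -0.45, 2.45, 1.16] [0.804, 0.055, 0.186] 3.5
0.28 10.0 -150.0 [0.05, 0.74, 1.31, -0.67, 2.34, 0.97] [0.78, 0.115, 0.186
[... 1984 characters left out ...]
-0.16, 0.227] 4.92
0.51 20.0 59.99999999999999 [-0.55, 0.13, 2.07, 1.27, 1.39, 2.54] [0.458, -0.194, 0.227] 4.88
0.64 20.0 75.0 [-0.54, 0.24, 1.94, 1.13, 1.59, 2.49] [0.51, -0.216, 0.227] 4.82
0.72 20.0 90.0 [-0.5, 0.34, 1.8, 1.0, 1.76, 2.42] [0.565, -0.223, 0.227] 4.76
0.69 20.0 105.00000000000001 [-0.45, 0.44, 1.68, 0.86, 1.93, 2.34] [0.62, -0.216, 0.227] 4.67
0.55 20.0 119.99999999999999 [-0.39, 0.52, 1.57, 0.72, 2.07, 2.23] [0.672, -0.194, 0.227] 4.56
0.42 20.0 135.0 [-0.32, 0.58, 1.47, 0.55, 2.2, 2.08] [0.716, -0.16, 0.227] 4.42
0.33 20.0 150.0 [-0.25, 0.63, 1.4, 0.34, 2.29, 1.9] [0.75, -0.116, 0.227] 4.23
0.28 20.0 165.0 [-0.18, 0.66, 1.36, 0.11, 2.34, 1.68] [0.772, -0.064, 0.227] 4.01
```

Call:
arm_command(
  rows=[
    [0,[0,0,0.03],[-0.005,0.08,0]],
    [0,[0,0,0.05],[-0.01,0.16,0]],
    [0,[0,0,0.07],[-0.015,0.24,0]],
    [0,[0,0,0.07],[-0.02,0.31,0]],
    [0,[0,0,0.07],[-0.02,0.33,0]],
    [0,[0,0,0.07],[-0.02,0.33,0]],
  ],
)

```text
time: 10.32
tool_pos: [0.5889, -0.2179, 0.3108]
tool_rot: [-0.001, -0.035, 0.999, 0.0]
contact_force: [-0.5, 0.3, -1.5]
gripper_width: 0.193
grasp_force: 61.0
```

Call:
arm_command(
  rows=[
    [0,[0,0,0],[0,0,-0.07]],
    [0,[0,0,0],[0,0,-0.15]],
    [0,[0,0,0],[0,0,-0.23]],
    [0,[0,0,0],[0,0,-0.31]],
    [0,[0,0,0],[0,0,-0.39]],
    [0,[0,0,0],[0,0,-0.47]],
    [0,[0,0,0],[0,0,-0.55]],
    [0,[0,0,0],[0,0,-0.63]],
    [0,[0,0,0],[0,0,-0.71]],
    [0,[0,0,0],[0,0,-0.79]],
    [0,[0,0,0],[0,0,-0.87]],
    [0,[0,0,0],[0,0,-0.94]],
  ],
)

```text
time: 11.32
tool_pos: [0.5865, -0.2184, 0.3113]
tool_rot: [-0.0, 0.65, 0.76, -0.0]
contact_force: [0.4, -0.5, -0.5]
gripper_width: 0.189
grasp_force: 61.0
```

Call:
arm_command(
  rows=[
    [0,[0,0,0],[0,0,-0.07]],
    [0,[0,0,0],[0,0,-0.15]],
    [0,[0,0,0],[0,0,-0.23]],
    [0,[0,0,0],[0,0,-0.31]],
    [0,[0,0,0],[0,0,-0.39]],
    [0,[0,0,0],[0,0,-0.47]],
    [0,[0,0,0],[0,0,-0.55]],
    [0,[0,0,0],[0,0,-0.63]],
    [0,[0,0,0],[0,0,-0.71]],
    [0,[0,0,0],[0,0,-0.79]],
    [0,[0,0,0],[0,0,-0.87]],
    [0,[0,0,0],[0,0,-0.94]],
  ],
)

```text
time: 12.32
tool_pos: [0.5865, -0.2184, 0.3113]
tool_rot: [-0.0, 0.992, 0.124, -0.0]
contact_force: [0.8, -0.1, -1.4]
gripper_width: 0.192
grasp_force: 61.0
```

Call:
arm_command(
  rows=[
    [0,[0,0,0],[0,0,-0.07]],
    [0,[0,0,0],[0,0,-0.15]],
    [0,[0,0,0],[0,0,-0.23]],
    [0,[0,0,0],[0,0,-0.31]],
    [0,[0,0,0],[0,0,-0.39]],
    [0,[0,0,0],[0,0,-0.47]],
    [0,[0,0,0],[0,0,-0.55]],
    [0,[0,0,0],[0,0,-0.63]],
    [0,[0,0,0],[0,0,-0.71]],
    [0,[0,0,0],[0,0,-0.79]],
    [0,[0,0,0],[0,0,-0.87]],
    [0,[0,0,0],[0,0,-0.94]],
  ],
)

```text
time: 13.32
tool_pos: [0.5865, -0.2184, 0.3112]
tool_rot: [0.0, 0.818, -0.576, -0.0]
contact_force: [-0.2, -0.3, -1.7]
gripper_width: 0.192
grasp_force: 61.0
```

```bash
python3 log.py; cat > plan.py <<'E'
from kin import *
import sys
from plant import monitor
def cur():
    s=monitor.state(); q=s['tool_rot']; return np.array(s['joint_pos']),np.array(s['tool_pos']),Ro.from_quat([q[1],q[2],q[3],q[0]])
def chain(q,wps,n=12):
    """wps: list of (x,R); straight interpolation, prints joints"""
    x0,R0=fk(q,P)
    for x,R in wps:
        rv=(R*R0.inv()).as_rotvec(); print('shift',((x-x0)/.3).round(3),'turn',(rv/(np.pi/2)).round(3)); mn=9;st=0
        for k in range(1,n+1):
            s,c=ik(x0+(x-x0)*k/n,Ro.from_rotvec(rv*k/n)*R0,q); mn=min(mn,np.min(np.r_[s-lo,hi-s])); st=max(st,abs(s-q).max()); q=s
            if c>1e-8: print(' fail at',k,c)
        print('  q',q.round(2),'margin',round(mn,2),'maxstep',round(st,2)); x0,R0=x,R
E
python3 - <<'E'
from plan import *
q,x,R=cur(); print(np.degrees(np.arctan2(*R.as_matrix()[1::-1,0])), (R.as_matrix()[:,2]).round(3))
for psi in (75,90):
    xt,Rt=pose([.565,-.0095,.014],np.radians(12),np.radians(psi)); up=np.array([0,0,.16])
    print(psi,xt); chain(q,[(np.array([.56,-.15,.32]),Rt),(xt+up,Rt),(xt,Rt)])
E
```

```text
13.3167 {'joint_pos': [-0.475, 0.02, 1.514, 0.0, 1.608, 2.322], 'tool_pos': [0.587, -0.218, 0.311], 'tool_rot': [0.0, 0.818, -0.576, -0.0], 'gripper_width': 0.192}
-70.29595366649173 [-0.001  0.    -1.   ]
75 [0.57321032 0.02114131 0.13678779]
shift [-0.088  0.228  0.029] turn [ 0.877  0.036 -0.324]
  q [-0.82  0.2   1.68  1.17  2.01  2.68] margin 0.46 maxstep 0.1
shift [ 0.044  0.57  -0.077] turn [0. 0. 0.]
  q [-0.58  0.04  1.9   1.25  1.79  2.7 ] margin 0.44 maxstep 0.02
shift [ 0.     0.    -0.533] turn [0. 0. 0.]
  q [-0.58  0.31  1.92  1.21  1.69  2.43] margin 0.46 maxstep 0.03
90 [0.565      0.02222222 0.13678779]
shift [-0.088  0.228  0.029] turn [ 0.857  0.149 -0.184]
  q [-0.75  0.33  1.52  1.07  2.19  2.61] margin 0.43 maxstep 0.09
shift [ 0.017  0.574 -0.077] turn [0. 0. 0.]
  q [-0.54  0.18  1.75  1.16  1.98  2.64] margin 0.44 maxstep 0.02
shift [ 0.     0.    -0.533] turn [0. 0. 0.]
  q [-0.54  0.42  1.77  1.07  1.86  2.39] margin 0.52 maxstep 0.02
```

Call:
arm_command(
  rows=[
    [0,[-0.01,0.02,0.005],[0.07,0.012,-0.015]],
    [0,[-0.015,0.04,0.01],[0.143,0.025,-0.031]],
    [0,[-0.02,0.06,0.015],[0.214,0.037,-0.046]],
    [0,[-0.03,0.08,0.02],[0.286,0.05,-0.061]],
    [0,[-0.04,0.1,0.025],[0.357,0.062,-0.077]],
    [0,[-0.045,0.12,0.03],[0.429,0.075,-0.092]],
    [0,[-0.05,0.135,0.03],[0.5,0.087,-0.107]],
    [0,[-0.06,0.15,0.03],[0.571,0.099,-0.123]],
    [0,[-0.065,0.17,0.03],[0.643,0.112,-0.138]],
    [0,[-0.075,0.19,0.03],[0.714,0.124,-0.153]],
    [0,[-0.08,0.21,0.03],[0.786,0.137,-0.169]],
    [0,[-0.088,0.228,0.03],[0.857,0.149,-0.184]],
  ],
)

```text
time: 14.32
tool_pos: [0.5604, -0.1505, 0.3206]
tool_rot: [-0.447, 0.549, -0.548, -0.445]
contact_force: [-0.4, 0.3, -1.2]
gripper_width: 0.195
grasp_force: 61.1
```

Call:
arm_command(
  rows=[
    [0,[0,0,0],[0,0,0]],
    [0,[0,0,0],[0,0,0]],
    [0,[0,0,0],[0,0,0]],
  ],
)

```text
time: 14.57
tool_pos: [0.5606, -0.1503, 0.3216]
tool_rot: [-0.445, 0.553, -0.548, -0.442]
contact_force: [0.4, 1.0, -0.4]
gripper_width: 0.19
grasp_force: 61.1
```

```bash
python3 log.py; python3 - <<'E'
from plan import *
from h import *
q,x,R=cur(); print('tip',x+R.apply(TIP),'tipdir',R.as_matrix()[:,0])
a=grab('scene'); b=grab('side'); np.savez('s2.npz',**a); np.savez('b2.npz',**b)
cv2.imwrite('pics/d3.png',np.hstack([a['color'][30:330,180:580],b['color'][30:330,150:550]])[:,:,::-1])
E
```

```text
14.5667 {'joint_pos': [-0.753, 0.332, 1.519, 1.072, 2.194, 2.606], 'tool_pos': [0.561, -0.15, 0.322], 'tool_rot': [-0.445, 0.553, -0.548, -0.442], 'gripper_width': 0.19}
tip [ 0.56156802 -0.18250072  0.19891556] tipdir [ 0.00755415 -0.21192935 -0.97725579]
```

View pics/d3.png

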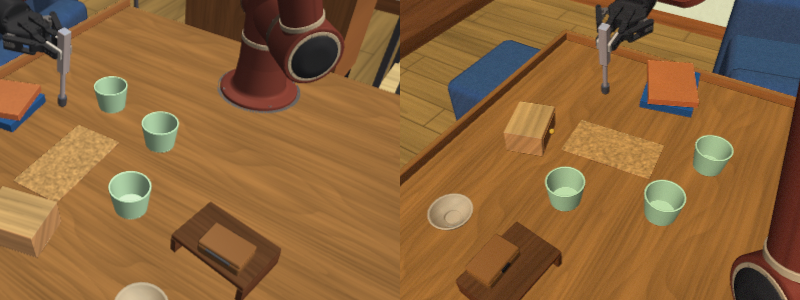

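The wand hangs tip-down (scene px (242,130), side px (355,120)). I'll check the tip position with both cameras and move it over the cup.

```bash
python3 - <<'E'
from h import *
for n in ['s2','b2']:
    f=dict(np.load(n+'.npz')); P=pts(f); ok=f['z_map']>0
    w=P[ok&(abs(P[...,0]-.5616)<.035)&(abs(P[...,1]+.182)<.035)&(P[...,2]>.15)&(P[...,2]<.215)]
    if len(w): print(n,len(w),w.min(0),w.max(0),np.median(w,0))
    c=P[ok&(np.hypot(P[...,0]-.565,P[...,1]+.0095)<.07)&(P[...,2]>.062)&(P[...,2]<.075)]
    print(cv2.minEnclosingCircle(c[:,:2].astype(np.float32)))
E
```

```text
s2 63 [ 0.55381305 -0.1847007   0.19295572] [ 0.57317736 -0.16921469  0.21497556] [ 0.5679306  -0.17526405  0.20594232]
((0.5666019916534424, -0.008794743567705154), 0.04545741155743599)
b2 51 [ 0.55203275 -0.18706565  0.1942125 ] [ 0.56598121 -0.17056612  0.21489117] [ 0.55773428 -0.17511385  0.20644353]
((0.5632341504096985, -0.009786834008991718), 0.04570263996720314)
```

Call:
arm_command(
  rows=[
    [0,[0.001,0.05,0],[0,0,0]],
    [0,[0.003,0.13,0],[0,0,0]],
    [0,[0.005,0.23,0],[0,0,0]],
    [0,[0.007,0.33,0],[0,0,0]],
    [0,[0.009,0.43,0],[0,0,0]],
    [0,[0.011,0.52,0],[0,0,0]],
    [0,[0.011,0.57,0],[0,0,0]],
    [0,[0.011,0.577,-0.1],[0,0,0]],
    [0,[0.011,0.577,-0.2],[0,0,0]],
    [0,[0.011,0.577,-0.27],[0,0,0]],
    [0,[0.011,0.577,-0.27],[0,0,0]],
    [0,[0.011,0.577,-0.27],[0,0,0]],
  ],
)

```text
time: 15.67
tool_pos: [0.5634, 0.0234, 0.2401]
tool_rot: [-0.446, 0.551, -0.548, -0.444]
contact_force: [0.3, 0.8, -0.3]
gripper_width: 0.193
grasp_force: 61.1
```

```bash
python3 log.py; python3 - <<'E'
from plan import *
from h import *
q,x,R=cur(); print('tip',x+R.apply(TIP),'tipdir',R.as_matrix()[:,0])
for n in ['scene','side']:
    f=grab(n); P=pts(f); ok=f['z_map']>0
    c=P[ok&(np.hypot(P[...,0]-.565,P[...,1]+.0095)<.055)&(P[...,2]>.062)&(P[...,2]<.07)]
    print(n,'cup',cv2.minEnclosingCircle(c[:,:2].astype(np.float32)))
    w=P[ok&(np.hypot(P[...,0]-.565,P[...,1]+.0095)<.055)&(P[...,2]>.075)&(P[...,2]<.135)]
    print('wand',len(w),w.min(0),w.max(0),np.median(w[w[:,2]<w[:,2].min()+.025],0))
    cv2.imwrite(f'pics/e_{n}.png',f['color'][:,:,::-1])
    crop=f['color'][100:300,200:440]; 
    globals()[n]=crop
cv2.imwrite('pics/d4.png',np.hstack([scene,side])[:,:,::-1])
E
```

```text
15.6667 {'joint_pos': [-0.538, 0.25, 1.774, 1.12, 1.939, 2.54], 'tool_pos': [0.563, 0.023, 0.24], 'tool_rot': [-0.446, 0.551, -0.548, -0.444], 'gripper_width': 0.193}
tip [ 0.56406758 -0.00832498  0.11730595] tipdir [ 0.00525787 -0.20777409 -0.97816271]
scene cup ((0.5663648843765259, -0.009957309812307358), 0.04617321863770485)
wand 69 [ 0.55804991 -0.0120906   0.1139476 ] [0.57537973 0.00383722 0.13496047] [ 0.57192901 -0.00180649  0.1268453 ]
side cup ((0.5636677145957947, -0.0095961419865489), 0.04542294517159462)
wand 51 [ 0.55474017 -0.01135336  0.11292467] [0.5700685  0.00247835 0.13474613] [ 0.55991523 -0.00209529  0.12892585]
```

View pics/d4.png

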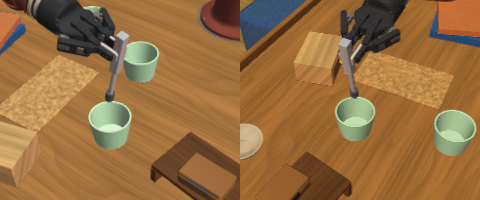

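Both views show the tip centred over the cup mouth (left crop (110,97), right crop (353,95)). I'll lower it inside.

Call:
arm_command(
  rows=[
    [0,[0,0,-0.05],[0,0,0]],
    [0,[0,0,-0.11],[0,0,0]],
    [0,[0,0,-0.17],[0,0,0]],
    [0,[0,0,-0.23],[0,0,0]],
    [0,[0,0,-0.28],[0,0,0]],
    [0,[0,0,-0.305],[0,0,0]],
    [0,[0,0,-0.312],[0,0,0]],
    [0,[0,0,-0.312],[0,0,0]],
    [0,[0,0,-0.312],[0,0,0]],
  ],
)

```text
time: 16.52
tool_pos: [0.564, 0.0227, 0.1473]
tool_rot: [-0.446, 0.552, -0.548, -0.443]
contact_force: [-0.9, 0.4, -0.4]
gripper_width: 0.194
grasp_force: 61.1
```

```bash
python3 - <<'E'
from plan import *
q,x,R=cur(); s=monitor.state(); print('tip',x+R.apply(TIP),s['contact_force'],s['ft_torque'],x)
E
```

```text
tip [ 0.56500845 -0.00916192  0.02455834] [-0.91637936  0.37902246 -0.42228684] [-0.63207173 -0.01785062  0.01839913] [0.56403571 0.02272907 0.14729855]
```

Call:
arm_command(
  rows=[
    [0,[0,0,-0.007],[0,0,0]],
    [0,[0,0,-0.013],[0,0,0]],
    [0,[0,0,-0.02],[0,0,0]],
    [0,[0,0,-0.02],[0,0,0]],
  ],
)

```text
time: 16.85
tool_pos: [0.5634, 0.0231, 0.1402]
tool_rot: [-0.446, 0.551, -0.548, -0.443]
contact_force: [0.1, -0.1, -1.2]
gripper_width: 0.196
grasp_force: 61.1
```

Call:
arm_command(
  rows=[
    [0,[0,0,-0.003],[0,0,0]],
    [0,[0,0,-0.006],[0,0,0]],
    [0,[0,0,-0.006],[0,0,0]],
  ],
)

```text
time: 17.1
tool_pos: [0.5634, 0.0231, 0.1384]
tool_rot: [-0.446, 0.551, -0.548, -0.444]
contact_force: [-0.6, -1.2, -1.8]
gripper_width: 0.192
grasp_force: 61.1
```

Call:
arm_command(
  rows=[
    [0,[0,0,-0.003],[0,0,0]],
    [0,[0,0,-0.003],[0,0,0]],
  ],
)

```text
time: 17.27
tool_pos: [0.5634, 0.0231, 0.1375]
tool_rot: [-0.446, 0.551, -0.548, -0.444]
contact_force: [-0.2, 1.2, -0.8]
gripper_width: 0.191
grasp_force: 61.1
```

Call:
arm_command(
  rows=[
    [0,[0,0,-0.002],[0,0,0]],
    [0,[0,0,-0.002],[0,0,0]],
  ],
)

```text
time: 17.43
tool_pos: [0.5635, 0.0231, 0.137]
tool_rot: [-0.446, 0.551, -0.548, -0.444]
contact_force: [0.6, -0.1, -0.4]
gripper_width: 0.191
grasp_force: 61.1
```

Call:
arm_command(
  rows=[
    [0,[0,0,-0.002],[0,0,0]],
    [0,[0,0,-0.002],[0,0,0]],
  ],
)

```text
time: 17.6
tool_pos: [0.5635, 0.0231, 0.1364]
tool_rot: [-0.446, 0.551, -0.548, -0.443]
contact_force: [0.0, 0.5, -1.6]
gripper_width: 0.188
grasp_force: 61.1
```

Call:
arm_command(
  rows=[
    [0,[0,0,-0.002],[0,0,0]],
    [0,[0,0,-0.002],[0,0,0]],
  ],
)

```text
time: 17.77
tool_pos: [0.5635, 0.0231, 0.1358]
tool_rot: [-0.446, 0.551, -0.548, -0.443]
contact_force: [-0.3, -0.3, -1.4]
gripper_width: 0.193
grasp_force: 61.1
```

Call:
arm_command(
  rows=[
    [0,[0,0,-0.002],[0,0,0]],
    [0,[0,0,-0.002],[0,0,0]],
  ],
)

```text
time: 17.93
tool_pos: [0.5635, 0.0231, 0.1356]
tool_rot: [-0.446, 0.551, -0.548, -0.444]
contact_force: [-0.0, 0.9, 1.3]
gripper_width: 0.187
grasp_force: 61.1
```

Call:
arm_command(
  rows=[
    [0,[0,0,-0.002],[0,0,0]],
    [0,[0,0,-0.002],[0,0,0]],
  ],
)

```text
time: 18.1
tool_pos: [0.5636, 0.0231, 0.1355]
tool_rot: [-0.447, 0.551, -0.547, -0.444]
contact_force: [-1.5, 0.6, 3.3]
gripper_width: 0.191
grasp_force: 61.1
```

Contact: the tool stopped sinking and the force rose to about 4 N. I'll hold there, then withdraw.

Call:
arm_command(
  rows=[
    [0,[0,0,0],[0,0,0]],
    [0,[0,0,0],[0,0,0]],
    [0,[0,0,0],[0,0,0]],
    [0,[0,0,0],[0,0,0]],
  ],
)

```text
time: 18.43
tool_pos: [0.5636, 0.0231, 0.1354]
tool_rot: [-0.447, 0.551, -0.548, -0.444]
contact_force: [-0.7, 1.3, 4.5]
gripper_width: 0.189
grasp_force: 61.1
```

Call:
arm_command(
  rows=[
    [0,[0,0,0.02],[0,0,0]],
    [0,[0,0,0.06],[0,0,0]],
    [0,[0,0,0.12],[0,0,0]],
    [0,[0,0,0.2],[0,0,0]],
    [0,[0,0,0.3],[0,0,0]],
    [0,[0,0,0.4],[0,0,0]],
    [0,[0,0,0.5],[0,0,0]],
    [0,[0,0,0.6],[0,0,0]],
    [0,[0,-0.1,0.62],[0,0,0]],
    [0,[0,-0.2,0.62],[0,0,0]],
    [0,[0,-0.3,0.62],[0,0,0]],
    [0,[0,-0.3,0.62],[0,0,0]],
  ],
)

```text
time: 19.43
tool_pos: [0.564, -0.0709, 0.3214]
tool_rot: [-0.447, 0.551, -0.55, -0.441]
contact_force: [1.0, 0.8, -1.0]
gripper_width: 0.19
grasp_force: 61.1
```

```bash
python3 log.py; python3 - <<'E'
from plan import *
from h import *
q,x,R=cur()
# tool down with wand tip azimuth +4deg, tool at handle of wand lying on mat (mid at .5427,-.2222)
for az in (4,):
    a=np.radians(az); d=np.array([np.cos(a),np.sin(a),0])
    Rm=np.stack([d,np.cross([0,0,-1],d),[0,0,-1]],1); Rd=Ro.from_matrix(Rm)
    a2=np.radians(-90); d2=np.array([np.cos(a2),np.sin(a2),0]); Rd2=Ro.from_matrix(np.stack([d2,np.cross([0,0,-1],d2),[0,0,-1]],1))
    g=np.array([.5427,-.2222,0])-.0457*d
    chain(q,[(g+[0,0,.30],Rd2),(g+[0,0,.30],Rd),(g+[0,0,.03],Rd)]); print(g)
for n in ['scene','side']:
    f=grab(n); P=pts(f); ok=f['z_map']>0
    c=P[ok&(np.hypot(P[...,0]-.565,P[...,1]+.0095)<.055)&(P[...,2]>.062)&(P[...,2]<.07)]
    print(n,'cup',cv2.minEnclosingCircle(c[:,:2].astype(np.float32)))
E
```

```text
19.4333 {'joint_pos': [-0.661, 0.239, 1.632, 1.116, 2.103, 2.636], 'tool_pos': [0.564, -0.071, 0.321], 'tool_rot': [-0.447, 0.551, -0.55, -0.441], 'gripper_width': 0.19}
shift [-0.223 -0.515 -0.071] turn [-0.864  0.005 -0.001]
  q [-0.56 -0.17  1.71  0.    1.6   2.58] margin 0.52 maxstep 0.1
shift [0. 0. 0.] turn [-0.     0.     1.044]
  q [-0.56 -0.17  1.71  0.    1.6   0.94] margin 0.7 maxstep 0.14
shift [ 0.   0.  -0.9] turn [0. 0. 0.]
  q [-0.56  0.08  1.94  0.    1.12  0.94] margin 0.64 maxstep 0.04
[ 0.49711132 -0.22538787  0.        ]
scene cup ((0.566571056842804, -0.00973060168325901), 0.04609335958957672)
side cup ((0.5632327198982239, -0.01028340496122837), 0.045131903141736984)
```

Call:
arm_command(
  rows=[
    [0,[-0.01,-0.03,0],[-0.07,0,0]],
    [0,[-0.03,-0.07,0],[-0.145,0,0]],
    [0,[-0.05,-0.11,0],[-0.22,0.001,0]],
    [0,[-0.07,-0.16,-0.01],[-0.295,0.002,0]],
    [0,[-0.09,-0.21,-0.02],[-0.37,0.002,0]],
    [0,[-0.11,-0.26,-0.03],[-0.445,0.003,0]],
    [0,[-0.13,-0.31,-0.04],[-0.52,0.003,0]],
    [0,[-0.15,-0.36,-0.05],[-0.595,0.003,0]],
    [0,[-0.17,-0.41,-0.06],[-0.67,0.004,0]],
    [0,[-0.19,-0.46,-0.07],[-0.745,0.004,0]],
    [0,[-0.21,-0.5,-0.07],[-0.82,0.005,0]],
    [0,[-0.223,-0.515,-0.07],[-0.864,0.005,-0.001]],
  ],
)

```text
time: 20.53
tool_pos: [0.4963, -0.2206, 0.3004]
tool_rot: [0.002, 0.708, -0.706, -0.0]
contact_force: [-0.4, 0.8, -1.2]
gripper_width: 0.193
grasp_force: 61.0
```

Call:
arm_command(
  rows=[
    [0,[0,0,0],[0,0,0.07]],
    [0,[0,0,0],[0,0,0.15]],
    [0,[0,0,0],[0,0,0.23]],
    [0,[0,0,0],[0,0,0.31]],
    [0,[0,0,0],[0,0,0.39]],
    [0,[0,0,0],[0,0,0.47]],
    [0,[0,0,0],[0,0,0.55]],
    [0,[0,0,0],[0,0,0.63]],
    [0,[0,0,0],[0,0,0.71]],
    [0,[0,0,0],[0,0,0.79]],
    [0,[0,0,0],[0,0,0.87]],
    [0,[0,0,0],[0,0,0.945]],
  ],
)

```text
time: 21.53
tool_pos: [0.4964, -0.2199, 0.2992]
tool_rot: [0.002, 0.999, -0.039, -0.002]
contact_force: [0.0, -0.2, -1.1]
gripper_width: 0.192
grasp_force: 60.9
```

```bash
python3 - <<'E'
from plan import *
q,x,R=cur()
a=np.radians(4); d=np.array([np.cos(a),np.sin(a),0])
Rd=Ro.from_matrix(np.stack([d,np.cross([0,0,-1],d),[0,0,-1]],1)); g=np.array([.5427,-.2222,0])-.0457*d
print(x,R.as_matrix().round(3).tolist()); chain(q,[(g+[0,0,.03],Rd)])
E
```

```text
[ 0.4963633  -0.21987247  0.29917561] [[0.997, -0.078, -0.004], [-0.078, -0.997, -0.004], [-0.004, 0.004, -1.0]]
shift [ 0.002 -0.018 -0.897] turn [ 0.002 -0.002  0.094]
  q [-0.56  0.08  1.94  0.    1.12  0.94] margin 0.64 maxstep 0.04
```

Call:
arm_command(
  rows=[
    [0,[0.002,-0.018,-0.1],[0,0,0.05]],
    [0,[0.002,-0.018,-0.22],[0.002,-0.002,0.094]],
    [0,[0.002,-0.018,-0.34],[0.002,-0.002,0.094]],
    [0,[0.002,-0.018,-0.46],[0.002,-0.002,0.094]],
    [0,[0.002,-0.018,-0.58],[0.002,-0.002,0.094]],
    [0,[0.002,-0.018,-0.7],[0.002,-0.002,0.094]],
    [0,[0.002,-0.018,-0.8],[0.002,-0.002,0.094]],
    [0,[0.002,-0.018,-0.87],[0.002,-0.002,0.094]],
    [0,[0.002,-0.018,-0.92],[0.002,-0.002,0.094]],
    [0,[0.002,-0.018,-0.94],[0.002,-0.002,0.094]],
    [0,[0.002,-0.018,-0.945],[0.002,-0.002,0.094]],
    [0,[0.002,-0.018,-0.945],[0.002,-0.002,0.094]],
  ],
)

```text
time: 22.53
tool_pos: [0.4973, -0.2263, 0.0165]
tool_rot: [0.001, 1.0, 0.031, 0.0]
contact_force: [-0.6, 1.1, 0.8]
gripper_width: 0.192
grasp_force: 61.0
```

Call:
arm_command(
  rows=[
    [0,[0,0,-0.006],[0,0,0]],
    [0,[0,0,-0.012],[0,0,0]],
    [0,[0,0,-0.012],[0,0,0]],
  ],
)

```text
time: 22.78
tool_pos: [0.4978, -0.2271, 0.0135]
tool_rot: [0.001, 1.0, 0.031, 0.001]
contact_force: [-0.1, -1.2, -0.7]
gripper_width: 0.193
grasp_force: 60.9
```

Call:
arm_command(
  rows=[
    [0,[0,0,-0.006],[0,0,0]],
    [0,[0,0,-0.012],[0,0,0]],
    [0,[0,0,-0.012],[0,0,0]],
  ],
)

```text
time: 23.03
tool_pos: [0.497, -0.2268, 0.0088]
tool_rot: [0.001, 1.0, 0.031, -0.0]
contact_force: [0.5, 0.1, -0.4]
gripper_width: 0.194
grasp_force: 60.9
```

Call:
arm_command(
  rows=[
    [0,[0,0,-0.003],[0,0,0]],
    [0,[0,0,-0.003],[0,0,0]],
  ],
)

```text
time: 23.2
tool_pos: [0.4971, -0.2268, 0.0079]
tool_rot: [0.001, 1.0, 0.031, -0.0]
contact_force: [-0.4, -1.0, -1.3]
gripper_width: 0.194
grasp_force: 60.9
```

Within 0.5 mm of resting; I'll release and rise.

Call:
arm_command(
  rows=[
    [0,[0,0,-0.002],[0,0,0]],
    [45,[0,0,-0.002],[0,0,0]],
    [45,[0,0,-0.002],[0,0,0]],
    [45,[0,0,-0.002],[0,0,0]],
    [45,[0,0,0],[0,0,0]],
    [45,[0,0,0.06],[0,0,0]],
    [45,[0,0,0.15],[0,0,0]],
    [45,[0,0,0.26],[0,0,0]],
    [45,[0,0,0.38],[0,0,0]],
    [45,[0,0,0.5],[0,0,0]],
    [45,[0,0,0.6],[0,0,0]],
    [45,[0,0,0.6],[0,0,0]],
  ],
)

```text
time: 24.2
tool_pos: [0.5008, -0.2291, 0.197]
tool_rot: [0.005, 0.999, 0.031, 0.006]
contact_force: [1.1, -1.0, 1.5]
gripper_width: 0.53
grasp_force: 0.0
```

```bash
python3 - <<'E'
from h import *
s=monitor.state(); print(s['time'],s['tool_pos'],s['contact_force'])
for n in ['scene','side']:
    f=grab(n); P=pts(f); ok=f['z_map']>0; globals()[n]=f['color'][80:380,130:530]
    w=P[ok&(P[...,0]>.4)&(P[...,0]<.67)&(abs(P[...,1]+.222)<.05)&(P[...,2]>.010)&(P[...,2]<.028)]
    print(n,len(w),w.min(0),w.max(0))
    c=P[ok&(np.hypot(P[...,0]-.565,P[...,1]+.0095)<.06)&(P[...,2]>.062)&(P[...,2]<.07)]
    print('cup',cv2.minEnclosingCircle(c[:,:2].astype(np.float32)))
cv2.imwrite('pics/d5.png',np.hstack([scene,side])[:,:,::-1])
E
```

```text
24.2 [ 0.50084969 -0.22905629  0.19704157] [ 1.05181573 -0.99973137  1.52634734]
scene 458 [ 0.45321175 -0.23898579  0.01035309] [ 0.63255473 -0.20688611  0.0258313 ]
cup ((0.5661198496818542, -0.009754312224686146), 0.04601849243044853)
side 418 [ 0.45044578 -0.23986698  0.01003458] [ 0.62815901 -0.20890353  0.0254162 ]
cup ((0.5636348724365234, -0.00931998249143362), 0.04496944323182106)
```

View pics/d5.png

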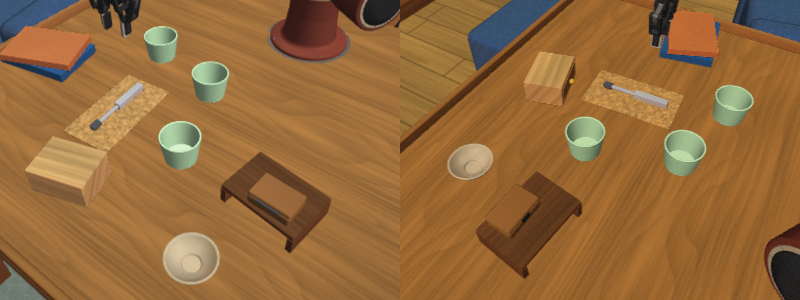

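The wand lies wholly on the mat (left px (117,107), right (637,93)). The cup and the other things have not moved, and the gripper is clear.

```bash
python3 -c "
from plant import manip; print(manip.job_done())"
```

```text
the job is handed in; nothing more can be done
None
```

I drew the wand out and laid it on the mat, touched its tip to the cup's inside bottom at about 4–5 N for at least 0.33 s, laid it back on the mat released, and handed in the job at about 24 s, with the cup still in place.

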